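# Fetch the brass neck insert from behind the mould halves

## Task

The brass neck insert stands behind the two bottle-mould halves on the white rack: first stand both halves upright on the cork mat, then stand the brass insert upright in the middle of the green tray, and only then put each half back upright in the middle of its own pad (gold half on yellow, silver half on blue), squarely and with its sides parallel to the pad's. Set each of them down gently, without dropping or toppling it, and leave the black insert, the red bin and the jar where they stand.

Things in the scene. Friction and masses are not known exactly. Their poses are not given: they have to be found in the camera images.
- gold_half: Gold metal half of a bottle mould with a yellow patch on top: upright block 40 mm (its x) by 50 mm (its y) by 110 mm high, 0.35 to 0.7 kg, a bottle-shaped cavity in its +x face (towards the inserts). Its +y and -y sides are flat, full height: best gripped across y (50 mm), near the top. Origin: centre of its underside, z up. At the start it stands centred and square on the yellow pad.
- silver_half: Silver aluminium half of a bottle mould with a blue patch on top; same shape, size, mass, axes and origin as the gold half. At the start it stands centred and square on the blue pad.
- brass_insert: Brass neck insert: upright round plug, 30 mm diameter up to 42 mm height, then 23 mm diameter up to 50 mm; 0.15 kg. Origin: centre of its underside, z up. Stands on the rack board (its underside at z = 0.010), on the far side (pads' +x) of the halves, 46 mm behind the line through the pads' centres, with 11 mm free between it and the halves.
- black_insert: Black plastic neck insert, same shape, size and origin as the brass one, standing beside it (64 mm between centres, along the rack's y). Stays where it is.
- yellow_pad: Flat yellow pad, home of the gold half: 52 mm (its x) by 74 mm (its y), 4 mm thick, fixed on the rack, a white board 150 by 230 mm, 10 mm thick. Origin: centre of its underside (z = 0.010); its top is 4 mm higher. Axes parallel to the board's; +x points away from the robot, towards the inserts. The pads' centres are 104 mm apart along y.
- blue_pad: Flat blue pad, home of the silver half; same size, axes, origin and fixing as the yellow pad.
- cork_mat: Brown cork mat on the table, the side area: 220 mm (its x) by 130 mm (its y), 4 mm thick, fixed. Origin: centre of its underside, so its top is 4 mm above the origin. It has room for both halves one behind the other along its x. It lies to the left or to the right of the rack.
- green_tray: Shallow square green tray on the table, fixed: 74 by 74 mm outside, 64 by 64 mm inside, 14 mm high, floor about 5 mm above its origin, which is the centre of its underside. It lies on the other side of the rack from the mat.
- red_bin: Loose open red bin with metal parts, 90 mm (x) by 130 mm (y) by 50 mm high, beyond the rack on the table. Origin: centre of its underside. Leave alone.
- jar: Loose amber jar with a white cap, 56 mm diameter, 75 mm high, beyond the rack on the table. Origin: centre of its underside. Leave alone.
Mind the look-alikes: they are no part of the job. What is shaped like the brass_insert but pink or purple is not meant.

How it is judged:
On the way, in this order (a step that is already met when the one before it is completed fails the run):
1. both mould halves stand released on the cork mat while the brass insert is still in its place (z of each of gold_half, silver_half in the frame of cork_mat below 0.01 m and angle between each of gold_half, silver_half's own z axis and vertical below 0.1 rad and linear speed of each of gold_half, silver_half below 0.02 m/s and contact force between each of gold_half, silver_half and the fingers below 0.1 N and x of gold_half in the frame of cork_mat between -0.11 and 0.11 m and y of gold_half in the frame of cork_mat between -0.065 and 0.065 m and x of silver_half in the frame of cork_mat between -0.11 and 0.11 m and y of silver_half in the frame of cork_mat between -0.065 and 0.065 m and distance of brass_insert from where it was at the start of the episode below 0.015 m), for 0.2 s.
2. the brass insert stands released in the green tray while both halves are still on the mat (z of each of gold_half, silver_half in the frame of cork_mat below 0.01 m and angle between each of gold_half, silver_half, brass_insert's own z axis and vertical below 0.1 rad and linear speed of each of gold_half, silver_half, brass_insert below 0.02 m/s and contact force between each of gold_half, silver_half, brass_insert and the fingers below 0.1 N and x of gold_half in the frame of cork_mat between -0.11 and 0.11 m and y of gold_half in the frame of cork_mat between -0.065 and 0.065 m and x of silver_half in the frame of cork_mat between -0.11 and 0.11 m and y of silver_half in the frame of cork_mat between -0.065 and 0.065 m and horizontal distance between brass_insert and green_tray below 0.018 m and z of brass_insert in the frame of green_tray below 0.011 m), for 0.2 s.
At the end, for the whole second after the job is handed in: Each half within 12 mm and 0.2 rad (either way round) of its own pad; the brass insert in the green tray within 18 mm of its centre; all three upright within 0.1 rad, released, at rest; black insert upright within 15 mm of its start, red bin and jar within 20 mm (horizontal distance between gold_half and yellow_pad below 0.012 m and z of gold_half in the frame of yellow_pad below 0.009 m and angle between the x axis of gold_half and the x axis of yellow_pad, either way round below 0.2 rad and angle between each of gold_half, silver_half, brass_insert, black_insert's own z axis and vertical below 0.1 rad and linear speed of each of gold_half, silver_half, brass_insert below 0.02 m/s and contact force between each of gold_half, silver_half, brass_insert and the fingers below 0.1 N and horizontal distance between silver_half and blue_pad below 0.012 m and z of silver_half in the frame of blue_pad below 0.009 m and angle between the x axis of silver_half and the x axis of blue_pad, either way round below 0.2 rad and horizontal distance between brass_insert and green_tray below 0.018 m and z of brass_insert in the frame of green_tray below 0.011 m and distance of black_insert from where it was at the start of the episode below 0.015 m and distance of each of red_bin, jar from where it was at the start of the episode below 0.02 m); the robot touches nothing.
It fails at once if a mould half or the brass insert is dropped (falls freely faster than 0.55 m/s, about 15 mm) ((contact force between gold_half and the fingers below 0.05 N and linear speed of gold_half above 0.55 m/s) or (contact force between silver_half and the fingers below 0.05 N and linear speed of silver_half above 0.55 m/s) or (contact force between brass_insert and the fingers below 0.05 N and linear speed of brass_insert above 0.55 m/s)).
It fails at once if a mould half or an insert is tipped by more than 0.6 rad (angle between any of gold_half, silver_half, brass_insert, black_insert's own z axis and vertical above 0.6 rad).
It fails at once if the black insert is moved by more than 15 mm, or the red bin or the jar by more than 20 mm (not (distance of black_insert from where it was at the start of the episode below 0.015 m) or not (distance of red_bin from where it was at the start of the episode below 0.02 m) or not (distance of jar from where it was at the start of the episode below 0.02 m)).
It also fails if it takes over 136 s, if anything falls off the work surface, if the arm or the gripper's body presses on something with over 40 N, if the wrist force passes 120 N, or if a joint passes its speed limit or range.

## Robot

A 6-joint arm with a two-finger parallel gripper is mounted at the origin on the work surface. World frame = base frame: x ahead of the robot, y to its left, z up, the work surface at z = 0. Lengths are in m, angles in rad, forces in N, time in s.
With the tool pointing down it reaches from about 0.225 to 0.875 m from the base axis. Payload 3.4 kg.
Tool frame: the origin (TCP) lies on the centre line of the jaws, within the pads' length; the fingertips stand 14 mm ahead of it and the grasp point (between the pads) lies 5 mm behind it; z points along the fingers, y is the line along which they close (so a half turn about z gives the same grasp; the last joint's range is limited). The gripper opens to 85 mm and grips with 20 to 120 N. Pads are 22 mm wide; open, the fingers measure 114 mm over their backs; the gripper's body (76 mm by 85 mm) begins 54 mm behind the grasp point. The pads swing forward as they close: fully open they stand 13 mm farther back than shut.
Start: joints at [1.088, 0.276, 1.505, -0, 1.361, -0.121], TCP at [0.204, 0.538, 0.245] pointing down, gripper open.
Joint ranges: [-2.89, 2.89], [-0.75, 2.08], [0.22, 2.7], [-1.18, 4.32], [0.11, 2.71], [-2.7, 2.7]. Speed limits (rad/s): [2.57, 2.57, 3.14, 3.14, 3.14, 3.14].

## Interface

Orientations are given as a unit quaternion [w, x, y, z].
In Python, from rig import manip, eyes gives the robot as it stands.
- The arm moves only by the shell command python3 -m creep 'ROWS' [FORCE]. ROWS is JSON, a list of rows, each a list of 5 numbers: the opening, from 0 (shut) to 1 (fully open), then the shift along the tool's x, y, z normalised to -1 to 1, where 1 is 0.5 m, then the turn about the tool's z normalised to -1 to 1, where 1 is 360 degrees. In form: [[fingers, dx, dy, dz, spin], ...]. A call has 1 to 10 rows; each row is the pose to reach, as a shift and turn from the pose commanded when the call began, along the tool's axes at that moment, turning the shorter way round; what a row does not reach only later rows make up. A row lasts 1/10 s, in which the tool goes at most 50 mm and 8.59 degrees, less where a joint would pass 70% of its speed; a pose out of reach is approached as far as the arm can. A call with a number of a shift or a turn outside -1 to 1 is refused whole. A call with a gripper value outside its range is refused whole. The fingers move at their own pace and stop on an object; FORCE is the grip in N (left out, the last holds). Time passes only in rows, so rows that repeat a pose let the fingers close. It gives the time, the measured TCP pose, the force, the opening and the grip force at its end, in the units of the state.
- manip.get_state(): the state, without advancing time (a new reading comes with each control period).
- eyes.get_image(name): name is "side" or "top" or "wrist"; returns a dict with "frame" (400x640x3 uint8, red, green, blue), "fx", "fy", "cx", "cy" (pixels), "k1" (the pictures are not rectified: a ray, as slopes to the right and down, at radius r is drawn at 1 + k1 r^2 times it, then the intrinsics apply), "R" (3x3) and "t" (3): a world point X has camera coordinates R X + t. Camera axes: x right, y down, z forward; pixel columns grow to the right and rows downward; lengths in m; the calibration is good to about 2 mm. A picture is of the moment at which its call begins. There is no depth.
- manip.sign_off(): hands the job in; it is judged then, once.
Trained networks look in the newest picture that a camera, given by its name, has taken for a name from the list of things; names that differ only in an ending like _2 or _b are one class to them, and where a whole thing is asked for, a point or a joint stands for the part that bears it (a point fixed in the world has none). Each returns a list of dicts, best first, with "confidence" (0 to 1); they miss things now and then, are a little off and sometimes report something else, mostly with a low value. They report only what shows in the picture. A call takes as long as a camera call. They do not tell look-alikes from the thing itself.
- eyes.regions_of(camera, label): "mask" (400x640 bool, what is visible of it) and "bbox" ([left, top, right, bottom] in pixels, round what is visible of it).
- eyes.place_of(camera, label): "centre" ([column, row] in pixels: a listed point, or the origin of a listed thing).
The state is a dict: "clock": time; "qpos": joint angles; "qd": joint speeds; "effort": joint torques, N m; "position": TCP position; "ee_rot": TCP orientation; "contact_force": force on the tool from outside, world axes, zero at the start; "moment": the same for the moment, N m; "width": finger opening in m; "gripper_force": force on a finger pad.
Only numpy, scipy, OpenCV 4.12 (cv2) and the standard library are available. Lean on these libraries where they do the work, as an engineer would, in place of code of your own. Each camera call takes 0.05 s, during which the arm holds its last target. There are 200 camera calls.

## Working session

There is one attempt and no reset: what is moved stays moved. The work goes in short steps, Python scripts to look and compute and a shell command to move; the robot and the scene stay as the last step left them, time stands still between calls to the robot, and variables do not carry over. Pictures are saved under pics/ and viewed, at most 14 in all, crops included, and the job is handed in when it is done.

```bash
mkdir -p pics; ls
cat > h.py <<'E'
import numpy as np, cv2
from rig import manip, eyes
def K(c): return np.array([[c["fx"],0,c["cx"]],[0,c["fy"],c["cy"]],[0,0,1.]])
def px2w(c,uv,z):
    uv=np.atleast_2d(np.array(uv,float))
    d=cv2.undistortPointsIter if 0 else None
    p=np.stack([(uv[:,0]-c["cx"])/c["fx"],(uv[:,1]-c["cy"])/c["fy"]],1)
    q=p.copy()
    for _ in range(30): q=p/(1+c["k1"]*(q**2).sum(1,keepdims=True))
    R=np.array(c["R"]);t=np.array(c["t"])
    d=np.c_[q,np.ones(len(q))]@R; o=-R.T@t
    return o+d*((z-o[2])/d[:,2])[:,None]
def w2px(c,X):
    Y=np.atleast_2d(X)@np.array(c["R"]).T+np.array(c["t"]); q=Y[:,:2]/Y[:,2:]
    q=q*(1+c["k1"]*(q**2).sum(1,keepdims=True)); return q*[c["fx"],c["fy"]]+[c["cx"],c["cy"]]
def save(c,n): cv2.imwrite("pics/"+n,c["frame"][:,:,::-1])
E
python3 - <<'E'
from h import *
s=manip.get_state();print(s)
for n in("top","side"):
    c=eyes.get_image(n);save(c,n+"0.png");print(n,c["k1"],c["fx"],-np.array(c["R"]).T@c["t"])
    for l in "gold_half silver_half brass_insert black_insert yellow_pad blue_pad cork_mat green_tray red_bin jar".split():
        for r in eyes.place_of(n,l)[:2]: print(l,np.round(r["centre"]),round(r["confidence"],2),px2w(c,r["centre"],{'g':.014,'s':.014,'b':.01,'y':.01}.get(l[0],0) if l!="green_tray" else 0).round(3))
E
```

```text
pics
{'clock': 0.0, 'qpos': array([ 1.08799334e+00,  2.76603073e-01,  1.50615024e+00,  1.02652504e-05,
        1.36068754e+00, -1.21015798e-01]), 'qd': array([-0.00047768, -0.00214174, -0.00111241,  0.00201636, -0.00194097,
        0.00079654]), 'effort': array([-1.62077620e-03, -4.16777337e+01, -2.45801443e+01, -2.15988684e-04,
        1.09177074e-02,  2.28802001e-06]), 'position': array([0.20329267, 0.53732244, 0.24442826]), 'ee_rot': array([-2.79567451e-04,  1.79909640e-01,  9.83682707e-01, -8.80812077e-04]), 'contact_force': array([ 0.86242442,  0.25745672, -0.78394401]), 'moment': array([ 0.01682969, -0.0030879 , -0.03417391]), 'gripper_force': 0.0, 'width': 0.084893754128853}
top -0.060829626312407646 380.96822910764934 [4.98940853e-01 2.76468381e-04 7.49427045e-01]
gold_half [326. 248.] 0.67 [[ 0.524 -0.027  0.014]]
silver_half [272. 232.] 0.83 [[0.553 0.076 0.014]]
silver_half [291. 216.] 0.69 [[0.584 0.041 0.014]]
brass_insert [293. 214.] 0.54 [[0.588 0.037 0.01 ]]
brass_insert [268. 156.] 0.49 [[0.706 0.089 0.01 ]]
black_insert [321. 219.] 0.61 [[ 0.58  -0.018  0.01 ]]
yell
[... 536 characters left out ...]
 [282. 205.] 0.77 [[0.551 0.071 0.014]]
silver_half [424. 288.] 0.61 [[ 0.751 -0.21   0.014]]
brass_insert [394. 237.] 0.79 [[ 0.746 -0.067  0.01 ]]
brass_insert [304. 213.] 0.76 [[0.593 0.042 0.01 ]]
black_insert [300. 231.] 0.59 [[ 0.577 -0.02   0.01 ]]
yellow_pad [272. 235.] 0.64 [[ 0.523 -0.025  0.01 ]]
yellow_pad [423. 290.] 0.55 [[ 0.75 -0.21  0.01]]
blue_pad [283. 210.] 0.65 [[0.551 0.06  0.01 ]]
blue_pad [245. 170.] 0.44 [[0.475 0.251 0.01 ]]
cork_mat [261. 341.] 0.87 [[ 0.493 -0.264  0.   ]]
green_tray [244. 169.] 0.86 [[0.472 0.279 0.   ]]
green_tray [422. 290.] 0.18 [[ 0.753 -0.199  0.   ]]
red_bin [424. 291.] 0.66 [[ 0.756 -0.203  0.   ]]
jar [362. 172.] 0.9 [[0.754 0.212 0.   ]]
```

View pics/top0.png

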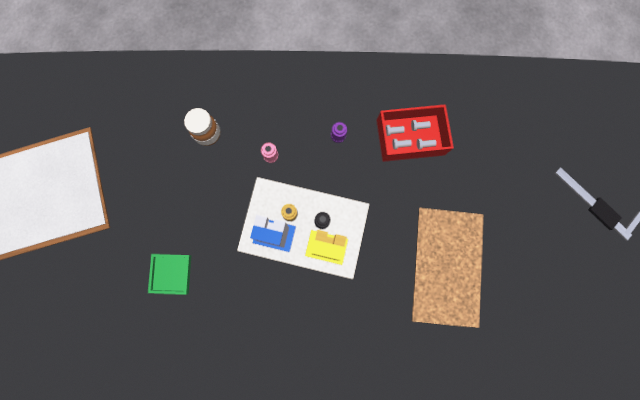

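View pics/side0.png

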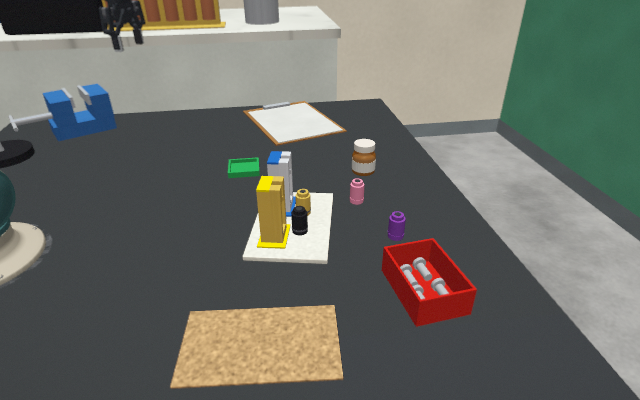

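The top view shows the board at (238–369, 178–278). On it are silver/blue at (272,235), gold/yellow at (327,246), brass at (289,212) and black at (322,220). The mat is at (448,267) and the tray at (169,274). The pink insert at (269,152) and purple insert at (340,131) are look-alikes. The side view agrees.

```bash
cat >> h.py <<'E'
def hsv(c): return cv2.cvtColor(c["frame"],cv2.COLOR_RGB2HSV)
def rect(c,m,z,n=1):
    cs,_=cv2.findContours(m.astype(np.uint8),cv2.RETR_EXTERNAL,cv2.CHAIN_APPROX_NONE)
    k=max(cs,key=cv2.contourArea)[:,0]
    w=px2w(c,k,z)[:,:2]
    r=cv2.minAreaRect((w*1000).astype(np.float32)); return np.round(r[0],1),np.round(r[1],1),round(r[2],1)
E
python3 - <<'E'
from h import *
c=eyes.get_image("top");H=hsv(c);h,s,v=[H[...,i].astype(int) for i in range(3)]
W=np.zeros(h.shape,bool);W[150:300,225:385]=1
print("board",rect(c,W&(s<40)&(v>170),.010))
W2=np.zeros_like(W);W2[200:340,400:500]=1
print("mat",rect(c,W2&(s>50)&(h<25)&(v>90),.004))
W3=np.zeros_like(W);W3[240:310,130:205]=1
print("tray",rect(c,W3&(h>50)&(h<80)&(s>100),.014))
print("goldtop",rect(c,W&(h>24)&(h<34)&(s>180)&(v>120),.124),"silvtop",rect(c,W&(h>100)&(h<125)&(s>150),.124))
big=cv2.resize(c["frame"][170:285,230:380],None,fx=5,fy=5,interpolation=cv2.INTER_CUBIC);cv2.imwrite("pics/crop1.png",big[:,:,::-1])
for n in("top","side"):
    c=eyes.get_image(n)
    for l in("gold_half","silver_half","brass_insert","black_insert"):
        print(n,l,[(r["bbox"],round(r["confidence"],2)) for r in eyes.regions_of(n,l)[:2]])
E
```

```text
board (array([564.6,  16.7]), array([229. , 150.1]), 77.1)
mat (array([ 490.9, -265.9]), array([131.7, 221.1]), 84.5)
tray (array([470.5, 271.8]), array([78.9, 74.5]), 88.8)Traceback (most recent call last):
  File "<stdin>", line 9, in <module>
  File "h.py", line 20, in rect
    k=max(cs,key=cv2.contourArea)[:,0]
      ~~~^^^^^^^^^^^^^^^^^^^^^^^^
ValueError: max() iterable argument is empty
```

Run:
```python
from h import *
c=eyes.get_image("top");H=hsv(c);h,s,v=[H[...,i].astype(int) for i in range(3)]
print(H[246,320],H[255,330],H[240,262],H[245,285],H[212,283])
W=np.zeros(h.shape,bool);W[150:300,225:385]=1
Y=W&(h>26)&(h<33)&(s>150); B=W&(h>100)&(h<125)&(s>150)
for m in (Y,B): print(m.sum())
big=cv2.resize(c["frame"][170:285,230:380],None,fx=5,fy=5,interpolation=cv2.INTER_CUBIC)
a=np.radians(-12.9);R=np.array([[np.cos(a),-np.sin(a)],[np.sin(a),np.cos(a)]]);o=np.array([.5646,.0167])
def draw(ctr,hx,hy,z,col):
    P=np.array([[hx,hy],[-hx,hy],[-hx,-hy],[hx,-hy]])+ctr
    q=w2px(c,np.c_[P@R.T+o,np.full(4,z)]); q=(q-[230,170])*5+2.5
    cv2.polylines(big,[q.astype(int)],True,col,1)
draw([0,0],.075,.115,.01,(255,0,0))
X=-.028 # guess
for y in(.052,-.052):
    draw([X,y],.026,.037,.014,(255,0,255));draw([X,y],.02,.025,.124,(0,255,255))
for p in([X+.046,.032],[X+.046,-.032]): draw(p,.0115,.0115,.06,(255,0,0))
cv2.imwrite("pics/crop1.png",big[:,:,::-1])
```

```text
[ 30 160 244] [ 30 158 244] [109 168 218] [109 165 222] [ 21 146 227]
706
576
```

View pics/crop1.png

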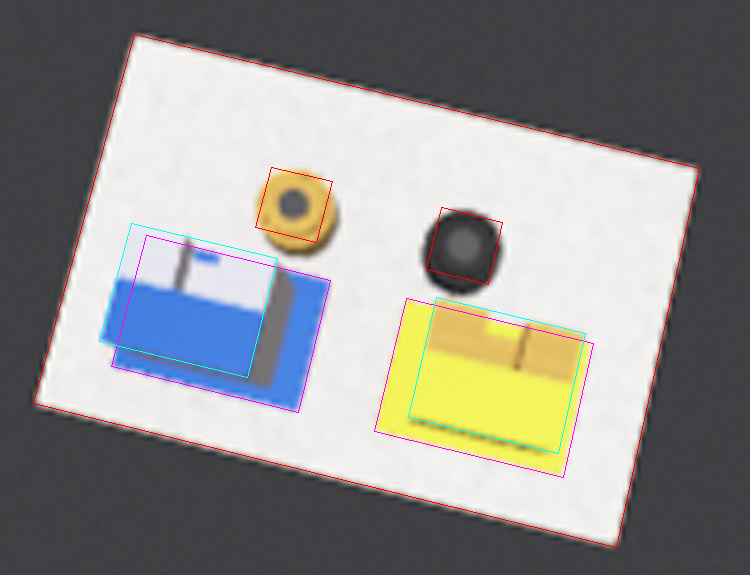

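```bash
cat > to.py <<'E'
import sys; from h import *
from scipy.spatial.transform import Rotation as Rot
x,y,z,yaw=map(float,sys.argv[1:5])
s=manip.get_state();q=s["ee_rot"];M=Rot.from_quat(np.r_[q[1:],q[0]]).as_matrix()
d=M.T@(np.array([x,y,z])-s["position"])
a=np.degrees(np.arctan2(M[1,1],M[0,1])); t=(yaw-a+90)%180-90
print("t",round(s["clock"],2),"pos",s["position"].round(4),"yaw",a.round(2),"tilt",np.degrees(np.arccos(-M[2,2])).round(2),"q",s["qpos"].round(2),"F",s["contact_force"].round(1),"w",round(s["width"],4),"\nrow",(d/.5).round(4),"spin",round(-t/360,4))
E
python3 to.py .5257 -.0277 .22 77.1
```

```text
t 1.2 pos [0.2036 0.5378 0.2453] yaw 69.27 tilt 0.01 q [ 1.09  0.28  1.5   0.    1.36 -0.12] F [ 0.5  0.3 -0.5] w 0.0853 
row [-1.0029 -0.8297  0.0506] spin -0.0218
```

```bash
python3 -m creep '[[1,-0.6,-0.5,0,-0.02],[1,-0.6,-0.5,0,-0.02],[1,-0.6,-0.5,0,-0.02],[1,-0.6,-0.5,0,-0.02],[1,-0.6,-0.5,0,-0.02],[1,-0.6,-0.5,0,-0.02],[1,-0.6,-0.5,0,-0.02],[1,-0.6,-0.5,0,-0.02],[1,-0.6,-0.5,0,-0.02],[1,-0.6,-0.5,0,-0.02]]'; python3 to.py .5257 -.0277 .22 77.1
```

```text
clock: 2.2
position: [0.3959, 0.1973, 0.2454]
ee_rot: [-0.0, 0.119, 0.993, 0.0]
contact_force: [-0.3, -0.5, -0.3]
width: 0.0855
gripper_force: 0.0
t 2.2 pos [0.3959 0.1973 0.2454] yaw 76.31 tilt 0.05 q [ 0.3   0.07  1.76  0.    1.3  -1.03] F [-0.3 -0.5 -0.3] w 0.0855 
row [-0.3588 -0.3757  0.0503] spin -0.0022
```

```bash
python3 -m creep '[[1,-0.359,-0.376,0.05,-0.002],[1,-0.359,-0.376,0.05,-0.002],[1,-0.359,-0.376,0.05,-0.002],[1,-0.359,-0.376,0.05,-0.002],[1,-0.359,-0.376,0.05,-0.002],[1,-0.359,-0.376,0.05,-0.002],[1,-0.359,-0.376,0.05,-0.002],[1,-0.359,-0.376,0.05,-0.002],[1,-0.359,-0.376,0.05,-0.002]]'; python3 to.py .5257 -.0277 .098 77.1
python3 - <<'E'
from h import *
c=eyes.get_image("wrist");a=np.radians(-12.9);R=np.array([[np.cos(a),-np.sin(a)],[np.sin(a),np.cos(a)]]);o=np.array([.5646,.0167])
f=c["frame"].copy()
for X,Y in((-.028,-.052),(-.028,.052)):
  for hx,hy,z in((.026,.037,.014),(.02,.025,.124)):
    P=np.array([[hx,hy],[-hx,hy],[-hx,-hy],[hx,-hy]])+[X,Y]
    cv2.polylines(f,[w2px(c,np.c_[P@R.T+o,np.full(4,z)]).astype(int)],True,(255,0,0),1)
c["frame"]=f;save(c,"wrist1.png")
E
```

```text
clock: 3.1
position: [0.5253, -0.0248, 0.2205]
ee_rot: [-0.0, 0.11, 0.994, 0.0]
contact_force: [-0.1, 0.2, 0.7]
width: 0.0854
gripper_force: 0.0
t 3.1 pos [ 0.5253 -0.0248  0.2205] yaw 77.33 tilt 0.06 q [-0.18  0.22  1.65  0.    1.28 -1.53] F [-0.1  0.2  0.7] w 0.0854 
row [-0.0022 -0.0057  0.245 ] spin 0.0006
```

View pics/wrist1.png

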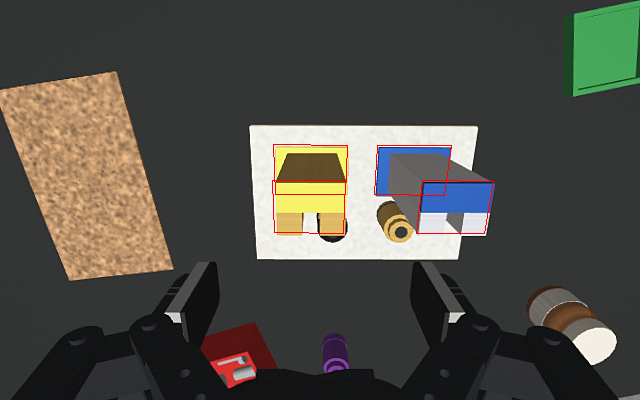

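The wrist overlay matches both half tops, gold at (310,208) and silver at (455,208), and both pads.

```bash
python3 to.py .5257 -.0277 .098 77.1
```

```text
t 3.15 pos [ 0.5254 -0.025   0.2206] yaw 77.34 tilt 0.04 q [-0.18  0.22  1.65  0.    1.28 -1.53] F [-0.2  0.  -0.5] w 0.0852 
row [-0.0019 -0.0054  0.2452] spin 0.0007
```

```bash
python3 -m creep '[[1,-0.002,-0.005,0.06,0.0007],[1,-0.002,-0.005,0.12,0.0007],[1,-0.002,-0.005,0.18,0.0007],[1,-0.002,-0.005,0.21,0.0007],[1,-0.002,-0.005,0.235,0.0007],[1,-0.002,-0.005,0.245,0.0007],[1,-0.002,-0.005,0.245,0.0007]]'; python3 to.py .5257 -.0277 .098 77.1
python3 -m creep '[[0.3,0,0,0,0],[0.3,0,0,0,0],[0,0,0,0,0],[0,0,0,0,0],[0,0,0,0,0],[0,0,0,0,0],[0,0,0,0,0],[0,0,0,0,0]]' 60; python3 to.py .5257 -.0277 .098 77.1
```

```text
clock: 3.85
position: [0.526, -0.0286, 0.0976]
ee_rot: [-0.0, 0.113, 0.994, 0.0]
contact_force: [-0.4, 0.6, 0.0]
width: 0.0853
gripper_force: 0.0
t 3.85 pos [ 0.526  -0.0286  0.0976] yaw 77.01 tilt 0.06 q [-0.19  0.33  1.83  0.    0.98 -1.53] F [-0.4  0.6  0. ] w 0.0853 
row [ 0.001   0.0017 -0.0007] spin -0.0002
clock: 4.65
position: [0.5273, -0.0293, 0.0988]
ee_rot: [0.001, 0.114, 0.993, 0.0]
contact_force: [0.0, 2.9, 6.7]
width: 0.0495
gripper_force: 62.0
t 4.65 pos [ 0.5273 -0.0293  0.0988] yaw 76.91 tilt 0.12 q [-0.19  0.33  1.82  0.    0.98 -1.53] F [0.  2.9 6.7] w 0.0495 
row [0.0038 0.0025 0.0017] spin -0.0005
```

```bash
python3 -m creep '[[0,0,0,-0.02,0],[0,0,0,-0.06,0],[0,0,0,-0.11,0],[0,0,0,-0.16,0],[0,0,0,-0.21,0],[0,0,0,-0.24,0],[0,0,0,-0.26,0],[0,0,0,-0.26,0]]'; python3 to.py .541 -.271 .228 77.1
```

```text
clock: 5.45
position: [0.5269, -0.0299, 0.2288]
ee_rot: [0.001, 0.114, 0.994, -0.0]
contact_force: [0.6, 0.0, -4.7]
width: 0.0492
gripper_force: 63.1
t 5.45 pos [ 0.5269 -0.0299  0.2288] yaw 76.93 tilt 0.11 q [-0.19  0.21  1.63 -0.    1.29 -1.53] F [ 0.6  0.  -4.7] w 0.0492 
row [-0.1365 -0.4633  0.0019] spin -0.0005
```

```bash
python3 -m creep '[[0,-0.014,-0.046,0,0],[0,-0.036,-0.12,0,0],[0,-0.06,-0.2,0,0],[0,-0.084,-0.28,0,0],[0,-0.108,-0.36,0,0],[0,-0.124,-0.42,0,0],[0,-0.136,-0.463,0,0],[0,-0.136,-0.463,0,0],[0,-0.136,-0.463,0,0]]'; python3 to.py .541 -.271 .0885 77.1
```

```text
clock: 6.35
position: [0.5396, -0.2704, 0.2259]
ee_rot: [-0.002, 0.114, 0.993, 0.001]
contact_force: [0.2, 0.8, -4.3]
width: 0.0494
gripper_force: 63.8
t 6.35 pos [ 0.5396 -0.2704  0.2259] yaw 76.87 tilt 0.23 q [-0.58  0.33  1.47  0.    1.34 -1.92] F [ 0.2  0.8 -4.3] w 0.0494 
row [-0.004  -0.0011  0.2749] spin -0.0007
```

```bash
python3 -m creep '[[0,0,0,0.05,0],[0,0,0,0.11,0],[0,0,0,0.17,0],[0,0,0,0.22,0],[0,0,0,0.25,0],[0,0,0,0.265,0],[0,0,0,0.27,0],[0,0,0,0.27,0]]'; python3 to.py .541 -.271 .0885 77.1
```

```text
clock: 7.15
position: [0.5408, -0.2701, 0.093]
ee_rot: [0.0, 0.113, 0.994, 0.0]
contact_force: [0.3, -0.7, -3.4]
width: 0.0496
gripper_force: 63.7
t 7.15 pos [ 0.5408 -0.2701  0.093 ] yaw 76.97 tilt 0.02 q [-0.58  0.44  1.66  0.    1.04 -1.92] F [ 0.3 -0.7 -3.4] w 0.0496 
row [-0.0008 -0.0016  0.009 ] spin -0.0004
```

```bash
python3 -m creep '[[0,0,0,0.003,0],[0,0,0,0.005,0],[0,0,0,0.006,0],[0,0,0,0.006,0]]'; python3 -m creep '[[0,0,0,0.001,0],[0,0,0,0.002,0],[0,0,0,0.002,0]]';python3 to.py .541 -.271 .0885 77.1
```

```text
clock: 7.55
position: [0.5406, -0.2706, 0.0901]
ee_rot: [0.0, 0.114, 0.994, -0.0]
contact_force: [0.1, 0.4, -4.8]
width: 0.0496
gripper_force: 63.7
clock: 7.85
position: [0.5406, -0.2706, 0.0889]
ee_rot: [0.0, 0.114, 0.994, 0.0]
contact_force: [-0.3, 0.1, -3.2]
width: 0.0495
gripper_force: 63.9
t 7.85 pos [ 0.5406 -0.2706  0.0889] yaw 76.94 tilt 0.01 q [-0.58  0.44  1.66  0.    1.04 -1.92] F [-0.3  0.1 -3.2] w 0.0495 
row [-0.0011 -0.0007  0.0008] spin -0.0005
```

```bash
python3 -m creep '[[0,0,0,0.001,0],[0,0,0,0.002,0],[0,0,0,0.002,0]]';python3 to.py .541 -.271 .0885 77.1
```

```text
clock: 8.15
position: [0.5406, -0.2706, 0.0888]
ee_rot: [0.0, 0.114, 0.994, -0.0]
contact_force: [-1.2, 1.5, 5.0]
width: 0.0495
gripper_force: 64.8
t 8.15 pos [ 0.5406 -0.2706  0.0888] yaw 76.94 tilt 0.04 q [-0.58  0.44  1.66  0.    1.03 -1.92] F [-1.2  1.5  5. ] w 0.0495 
row [-0.0009 -0.0007  0.0007] spin -0.0004
```

```bash
python3 -m creep '[[0.7,0,0,0,0],[0.8,0,0,0,0],[1,0,0,0,0],[1,0,0,0,0],[1,0,0,0,0],[1,0,0,0,0]]'; python3 -m creep '[[1,0,0,-0.04,0],[1,0,0,-0.1,0],[1,0,0,-0.17,0],[1,0,0,-0.24,0],[1,0,0,-0.24,0],[1,0,0,-0.24,0]]';python3 to.py .5489 .0736 .22 77.1
```

```text
clock: 8.75
position: [0.5406, -0.2705, 0.0877]
ee_rot: [-0.0, 0.114, 0.994, 0.0]
contact_force: [0.4, 0.3, 0.0]
width: 0.0853
gripper_force: 0.0
clock: 9.35
position: [0.5407, -0.2707, 0.2086]
ee_rot: [0.001, 0.114, 0.994, -0.0]
contact_force: [0.1, 0.5, -0.3]
width: 0.085
gripper_force: 0.0
t 9.35 pos [ 0.5407 -0.2707  0.2086] yaw 76.94 tilt 0.11 q [-0.58  0.34  1.5   0.    1.3  -1.92] F [ 0.1  0.5 -0.3] w 0.085 
row [ 0.1397  0.6744 -0.0234] spin -0.0004
```

```bash
python3 -m creep '[[1,0.139,0.674,-0.02,0],[1,0.139,0.674,-0.02,0],[1,0.139,0.674,-0.02,0],[1,0.139,0.674,-0.02,0],[1,0.139,0.674,-0.02,0],[1,0.139,0.674,-0.02,0],[1,0.139,0.674,-0.02,0],[1,0.139,0.674,-0.02,0],[1,0.139,0.674,-0.02,0],[1,0.139,0.674,-0.02,0]]';python3 to.py .5489 .0736 .098 77.1
```

```text
clock: 10.35
position: [0.5484, 0.0726, 0.2167]
ee_rot: [-0.001, 0.114, 0.993, -0.001]
contact_force: [-0.2, -0.1, 0.2]
width: 0.0855
gripper_force: 0.0
t 10.35 pos [0.5484 0.0726 0.2167] yaw 76.91 tilt 0.13 q [ 0.01  0.26  1.6  -0.    1.28 -1.34] F [-0.2 -0.1  0.2] w 0.0855 
row [-0.0009  0.0025  0.2373] spin -0.0005
```

```bash
python3 -m creep '[[1,-0.001,0.001,0.06,0],[1,-0.001,0.001,0.12,0],[1,-0.001,0.001,0.18,0],[1,-0.001,0.001,0.21,0],[1,-0.001,0.001,0.23,0],[1,-0.001,0.001,0.237,0],[1,-0.001,0.001,0.237,0]]'; python3 to.py .5489 .0736 .098 77.1
```

```text
clock: 11.05
position: [0.5498, 0.073, 0.0992]
ee_rot: [-0.0, 0.114, 0.993, -0.0]
contact_force: [0.7, -0.2, 0.4]
width: 0.0849
gripper_force: 0.0
t 11.05 pos [0.5498 0.073  0.0992] yaw 76.87 tilt 0.0 q [ 0.01  0.37  1.76 -0.    1.01 -1.33] F [ 0.7 -0.2  0.4] w 0.0849 
row [0.002  0.0007 0.0025] spin -0.0006
```

```bash
python3 -m creep '[[0.3,0,0,0,0],[0.3,0,0,0,0],[0,0,0,0,0],[0,0,0,0,0],[0,0,0,0,0],[0,0,0,0,0],[0,0,0,0,0]]' 60; python3 to.py .5489 .0736 .098 77.1
```

```text
clock: 11.75
position: [0.5504, 0.0737, 0.1004]
ee_rot: [0.001, 0.114, 0.994, -0.0]
contact_force: [-0.7, -1.4, 6.3]
width: 0.0496
gripper_force: 63.8
t 11.75 pos [0.5504 0.0737 0.1004] yaw 76.95 tilt 0.13 q [ 0.01  0.37  1.76 -0.    1.01 -1.33] F [-0.7 -1.4  6.3] w 0.0496 
row [ 0.0028 -0.0009  0.0048] spin -0.0004
```

```bash
python3 -m creep '[[0,0,0,-0.02,0],[0,0,0,-0.06,0],[0,0,0,-0.11,0],[0,0,0,-0.16,0],[0,0,0,-0.21,0],[0,0,0,-0.24,0],[0,0,0,-0.26,0],[0,0,0,-0.26,0]]'; python3 to.py .436 -.261 .228 77.1
```

```text
clock: 12.55
position: [0.5497, 0.074, 0.23]
ee_rot: [0.001, 0.114, 0.994, 0.0]
contact_force: [0.5, 0.1, -5.2]
width: 0.0493
gripper_force: 63.6
t 12.55 pos [0.5497 0.074  0.23  ] yaw 76.95 tilt 0.07 q [ 0.01  0.25  1.57  0.    1.31 -1.33] F [ 0.5  0.1 -5.2] w 0.0493 
row [ 0.0702 -0.7041  0.0036] spin -0.0004
```

```bash
python3 -m creep '[[0,0.004,-0.04,0,0],[0,0.012,-0.12,0,0],[0,0.02,-0.21,0,0],[0,0.03,-0.3,0,0],[0,0.04,-0.39,0,0],[0,0.05,-0.48,0,0],[0,0.057,-0.57,0,0],[0,0.064,-0.64,0,0],[0,0.068,-0.68,0,0],[0,0.07,-0.704,0,0]]';python3 to.py .436 -.261 .098 77.1
```

```text
clock: 13.55
position: [0.4345, -0.2623, 0.2277]
ee_rot: [-0.001, 0.115, 0.993, 0.001]
contact_force: [0.1, 0.1, -6.0]
width: 0.0492
gripper_force: 64.6
t 13.55 pos [ 0.4345 -0.2623  0.2277] yaw 76.81 tilt 0.18 q [-0.68  0.19  1.67 -0.    1.29 -2.02] F [ 0.1  0.1 -6. ] w 0.0492 
row [-0.0032  0.0029  0.2594] spin -0.0008
```

```bash
python3 -m creep '[[0,0,0,0.05,0],[0,0,0,0.11,0],[0,0,0,0.17,0],[0,0,0,0.22,0],[0,0,0,0.25,0],[0,0,0,0.265,0],[0,0,0,0.27,0],[0,0,0,0.27,0]]'; python3 -m creep '[[0,0,0,0.003,0],[0,0,0,0.005,0],[0,0,0,0.005,0]]'; python3 to.py .436 -.261 .0885 77.1
```

```text
clock: 14.35
position: [0.4363, -0.261, 0.0943]
ee_rot: [0.0, 0.114, 0.994, 0.0]
contact_force: [-0.2, 0.3, -5.1]
width: 0.0496
gripper_force: 64.5
clock: 14.65
position: [0.4361, -0.2613, 0.0922]
ee_rot: [0.0, 0.114, 0.994, -0.0]
contact_force: [0.4, -0.1, -7.0]
width: 0.0494
gripper_force: 64.6
t 14.65 pos [ 0.4361 -0.2613  0.0922] yaw 76.94 tilt 0.05 q [-0.68  0.31  1.87  0.    0.95 -2.02] F [ 0.4 -0.1 -7. ] w 0.0494 
row [0.0004 0.0005 0.0075] spin -0.0004
```

```bash
python3 -m creep '[[0,0,0,0.002,0],[0,0,0,0.003,0],[0,0,0,0.003,0]]'; python3 -m creep '[[0,0,0,0.001,0],[0,0,0,0.002,0],[0,0,0,0.002,0]]'; python3 to.py .436 -.261 .0885 77.1
```

```text
clock: 14.95
position: [0.436, -0.2612, 0.0905]
ee_rot: [0.0, 0.114, 0.994, -0.0]
contact_force: [-0.3, 0.7, -3.8]
width: 0.0491
gripper_force: 64.8
clock: 15.25
position: [0.4361, -0.2613, 0.0904]
ee_rot: [0.0, 0.114, 0.994, -0.0]
contact_force: [-1.9, 0.8, 5.4]
width: 0.0494
gripper_force: 66.1
t 15.25 pos [ 0.4361 -0.2613  0.0904] yaw 76.94 tilt 0.04 q [-0.68  0.32  1.88  0.    0.95 -2.02] F [-1.9  0.8  5.4] w 0.0494 
row [0.0002 0.0005 0.0038] spin -0.0005
```

```bash
python3 -m creep '[[0.7,0,0,0,0],[0.8,0,0,0,0],[1,0,0,0,0],[1,0,0,0,0],[1,0,0,0,0],[1,0,0,0,0]]'; python3 -m creep '[[1,0,0,-0.04,0],[1,0,0,-0.1,0],[1,0,0,-0.17,0],[1,0,0,-0.24,0],[1,0,0,-0.24,0],[1,0,0,-0.24,0]]';python3 to.py .5893 .0439 .18 -12.9
python3 - <<'E'
from h import *
c=eyes.get_image("side");save(c,"side2.png")
E
```

```text
clock: 15.85
position: [0.436, -0.2611, 0.0892]
ee_rot: [-0.0, 0.114, 0.994, 0.0]
contact_force: [-0.7, -0.0, -0.5]
width: 0.0853
gripper_force: 0.0
clock: 16.45
position: [0.4361, -0.2612, 0.2098]
ee_rot: [0.001, 0.114, 0.994, -0.0]
contact_force: [0.6, -0.1, -0.3]
width: 0.0857
gripper_force: 0.0
t 16.45 pos [ 0.4361 -0.2612  0.2098] yaw 76.94 tilt 0.09 q [-0.68  0.2   1.7   0.    1.24 -2.02] F [ 0.6 -0.1 -0.3] w 0.0857 
row [-0.1605  0.6638  0.0595] spin 0.2496
```

View pics/side2.png

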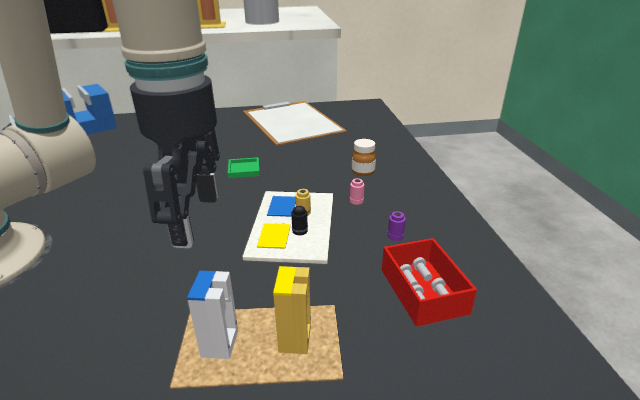

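Both halves stand upright on the mat, silver at (213,315) and gold at (293,310). Brass (303,203) and black (299,220) have not moved. Next is the brass insert.

```bash
python3 -m creep '[[1,-0.16,0.664,0,0.25],[1,-0.16,0.664,0,0.25],[1,-0.16,0.664,0,0.25],[1,-0.16,0.664,0,0.25],[1,-0.16,0.664,0,0.25],[1,-0.16,0.664,0,0.25],[1,-0.16,0.664,0,0.25],[1,-0.16,0.664,0,0.25],[1,-0.16,0.664,0,0.25],[1,-0.16,0.664,0,0.25]]';python3 to.py .5893 .0439 .15 -12.9
```

```text
clock: 17.5
position: [0.588, 0.0455, 0.2066]
ee_rot: [-0.002, 0.727, 0.686, -0.002]
contact_force: [-0.4, 0.1, 0.5]
width: 0.0854
gripper_force: 0.0
t 17.5 pos [0.588  0.0455 0.2066] yaw -3.33 tilt 0.27 q [-0.04  0.32  1.53  0.    1.29  0.02] F [-0.4  0.1  0.5] w 0.0854 
row [-0.0031  0.0033  0.1132] spin 0.0266
```

```bash
python3 -m creep '[[1,0,0,0,0.011],[1,0,0,0,0.011],[1,0,0,0,0.011],[1,0,0,0,0.011]]';python3 to.py .5893 .0439 .1 -12.9
python3 - <<'E'
from h import *
c=eyes.get_image("wrist");save(c,"wrist3.png")
for l in("brass_insert","black_insert"):
    for r in eyes.regions_of("wrist",l)[:4]: print(l,r["bbox"],r["confidence"])
E
```

```text
clock: 17.9
position: [0.5885, 0.0441, 0.2084]
ee_rot: [-0.001, 0.749, 0.662, -0.001]
contact_force: [0.6, 0.3, 1.0]
width: 0.085
gripper_force: 0.0
t 17.9 pos [0.5885 0.0441 0.2084] yaw -7.03 tilt 0.09 q [-0.04  0.32  1.53  0.    1.29  0.08] F [0.6 0.3 1. ] w 0.085 
row [-1.000e-04  2.000e-03  2.169e-01] spin 0.0163
brass_insert [461.4, 220.7, 509.1, 266.3] 0.94
brass_insert [421.0, 96.2, 466.1, 133.7] 0.81
brass_insert [301.3, 156.6, 331.4, 196.8] 0.79
brass_insert [216.4, 360.0, 356.0, 385.8] 0.18
black_insert [297.0, 219.9, 326.5, 260.9] 0.67
```

View pics/wrist3.png

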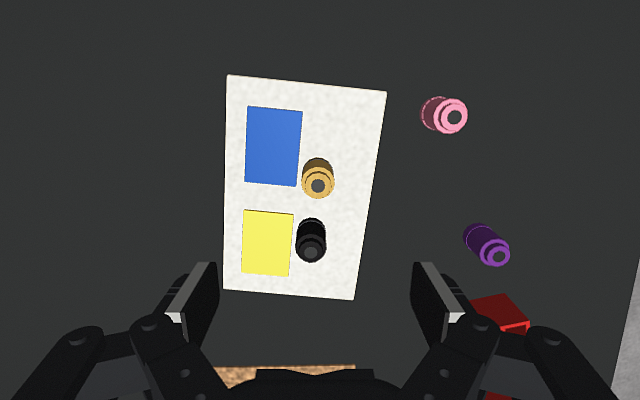

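The pads are now unobstructed (blue 273,147; yellow 267,243), and the brass top is at (317,186). I'll measure them again from this picture.

Run:
```python
from h import *
c=eyes.get_image("wrist");t=eyes.get_image("top")
for c in(c,t):
    H=hsv(c);h,s,v=[H[...,i].astype(int) for i in range(3)]
    A=np.zeros(h.shape,bool)
    if c is t:A[195:285,235:375]=1
    else:A[70:300,225:390]=1
    print("y",rect(c,A&(h>26)&(h<34)&(s>110),.014),"b",rect(c,A&(h>100)&(h<125)&(s>110),.014))
    print("board",rect(c,A&(s<40)&(v>150),.01))
    if c is not t:
        print("brass hole",px2w(c,[317.5,186],.06),"black",px2w(c,[310.5,253],.06))
    else:
        m=A&(h>12)&(h<25)&(s>90); k=np.argwhere(m)[:,::-1]; print("brass px",k.mean(0),px2w(c,k.mean(0),.04))
G=np.zeros(h.shape,bool);G[240:310,130:205]=1
m=G&(h>50)&(h<80)&(s>100);print("tray",rect(t,m,.014))
```

```text
y (array([527.8, -26.8]), array([72.8, 51.2]), 77.1) b (array([550.9,  74.4]), array([73.4, 51.5]), 77.2)
board (array([566.7,  17.8]), array([229.1, 149. ]), 77.2)
brass hole [[0.59159582 0.04388344 0.06      ]] black [[ 0.5775199  -0.01915673  0.06      ]]
y (array([520.1, -52.1]), array([21.5, 50.4]), 78.5) b (array([543.6,  49.5]), array([23.4, 49.8]), 76.1)
board (array([546.2, -64.4]), array([ 64.4, 150.8]), 78.1)
brass px [291.93406593 214.20879121] [[0.58490025 0.03811314 0.04      ]]
tray (array([470.5, 271.7]), array([78.7, 74.5]), 88.8)
```

```bash
python3 -m creep '[[1,0,0.003,0,0.0163],[1,0,0.003,0.08,0.0163],[1,0,0.003,0.15,0.0163],[1,0,0.003,0.2,0.0163],[1,0,0.003,0.2,0.0163],[1,0,0.003,0.2,0.0163]]';python3 to.py .590 .044 .038 -12.9
```

```text
clock: 18.75
position: [0.5907, 0.044, 0.1097]
ee_rot: [0.0, 0.782, 0.623, 0.0]
contact_force: [0.7, 1.2, 0.7]
width: 0.0855
gripper_force: 0.0
t 18.75 pos [0.5907 0.044  0.1097] yaw -12.94 tilt 0.01 q [-0.04  0.4   1.67  0.    1.07  0.18] F [0.7 1.2 0.7] w 0.0855 
row [-0.0003 -0.0014  0.1433] spin -0.0001
```

```bash
python3 -m creep '[[1,0,-0.001,0.04,0],[1,0,-0.001,0.08,0],[1,0,-0.001,0.11,0],[1,0,-0.001,0.13,0],[1,0,-0.001,0.143,0],[1,0,-0.001,0.143,0]]';python3 to.py .590 .044 .038 -12.9
python3 -m creep '[[0.3,0,0,0,0],[0.3,0,0,0,0],[0.3,0,0,0,0],[0,0,0,0,0],[0,0,0,0,0],[0,0,0,0,0],[0,0,0,0,0],[0,0,0,0,0],[0,0,0,0,0]]' 30; python3 to.py .590 .044 .038 -12.9
```

```text
clock: 19.35
position: [0.5902, 0.0441, 0.0381]
ee_rot: [0.0, 0.782, 0.623, 0.0]
contact_force: [0.3, 0.5, -0.9]
width: 0.0857
gripper_force: 0.0
t 19.35 pos [0.5902 0.0441 0.0381] yaw -12.94 tilt 0.03 q [-0.04  0.48  1.75  0.    0.91  0.18] F [ 0.3  0.5 -0.9] w 0.0857 
row [-0.0004 -0.0004  0.0001] spin -0.0001
clock: 20.25
position: [0.5903, 0.0441, 0.0384]
ee_rot: [0.0, 0.782, 0.623, 0.0]
contact_force: [-0.6, 0.2, 6.0]
width: 0.029
gripper_force: 29.7
t 20.25 pos [0.5903 0.0441 0.0384] yaw -12.94 tilt 0.06 q [-0.04  0.48  1.75  0.    0.91  0.18] F [-0.6  0.2  6. ] w 0.029 
row [-0.0004 -0.0005  0.0008] spin -0.0001
```

```bash
python3 -m creep '[[0,0,0,-0.02,0],[0,0,0,-0.06,0],[0,0,0,-0.11,0],[0,0,0,-0.16,0],[0,0,0,-0.2,0],[0,0,0,-0.22,0],[0,0,0,-0.22,0]]'; python3 to.py .4705 .274 .14 -12.9
```

```text
clock: 20.95
position: [0.5905, 0.0441, 0.1491]
ee_rot: [0.001, 0.782, 0.623, 0.001]
contact_force: [0.3, -0.7, -2.0]
width: 0.0289
gripper_force: 29.9
t 20.95 pos [0.5905 0.0441 0.1491] yaw -12.94 tilt 0.14 q [-0.04  0.37  1.62  0.    1.15  0.18] F [ 0.3 -0.7 -2. ] w 0.0289 
row [ 0.3943 -0.3369  0.0175] spin -0.0001
```

```bash
python3 -m creep '[[0,0.04,-0.034,0,0],[0,0.1,-0.085,0,0],[0,0.17,-0.145,0,0],[0,0.24,-0.205,0,0],[0,0.3,-0.256,0,0],[0,0.35,-0.3,0,0],[0,0.38,-0.325,0,0],[0,0.394,-0.337,0,0],[0,0.394,-0.337,0,0],[0,0.394,-0.337,0,0]]';python3 to.py .4705 .274 .034 -12.9
python3 - <<'E'
from h import *
c=eyes.get_image("wrist")
H=hsv(c);h,s,v=[H[...,i].astype(int) for i in range(3)]
print(rect(c,(h>50)&(h<80)&(s>100),.014))
save(c,"wrist4.png")
E
```

```text
clock: 21.95
position: [0.47, 0.2731, 0.1472]
ee_rot: [0.0, 0.782, 0.623, -0.001]
contact_force: [0.2, 0.1, -1.4]
width: 0.0293
gripper_force: 30.0
t 21.95 pos [0.47   0.2731 0.1472] yaw -12.94 tilt 0.07 q [ 0.4   0.3   1.72 -0.    1.11  0.63] F [ 0.2  0.1 -1.4] w 0.0293 
row [0.0023 0.0007 0.2264] spin -0.0001
(array([472.5, 275.4]), array([76.1, 74.3]), 89.4)
```

View pics/wrist4.png

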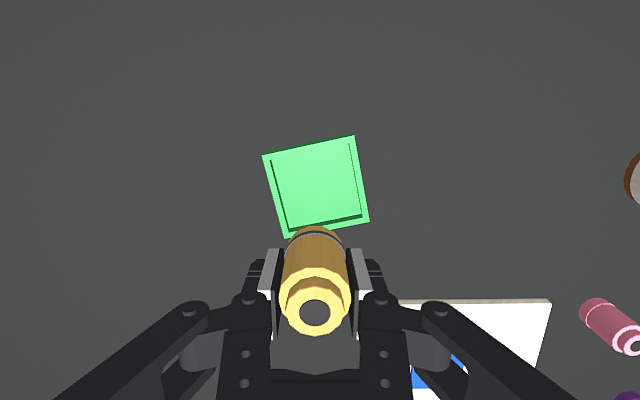

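The tray is centred near (316,187) and agrees with the earlier fix. The brass is upright in the fingers.

```bash
python3 -m creep '[[0,0.001,0.002,0.04,0],[0,0.001,0.002,0.09,0],[0,0.001,0.002,0.14,0],[0,0.001,0.002,0.18,0],[0,0.001,0.002,0.205,0],[0,0.001,0.002,0.215,0],[0,0.001,0.002,0.22,0],[0,0.001,0.002,0.22,0]]';python3 -m creep '[[0,0,0,0.002,0],[0,0,0,0.004,0],[0,0,0,0.004,0]]';python3 to.py .4705 .274 .0335 -12.9
```

```text
clock: 22.8
position: [0.4715, 0.2741, 0.0383]
ee_rot: [0.0, 0.782, 0.623, 0.001]
contact_force: [-0.3, -0.4, -1.3]
width: 0.029
gripper_force: 30.0
clock: 23.1
position: [0.471, 0.2743, 0.0362]
ee_rot: [0.0, 0.782, 0.623, 0.0]
contact_force: [-1.5, -0.2, -1.5]
width: 0.0288
gripper_force: 30.0
t 23.1 pos [0.471  0.2743 0.0362] yaw -12.93 tilt 0.05 q [0.4  0.43 1.86 0.   0.85 0.63] F [-1.5 -0.2 -1.5] w 0.0288 
row [-0.0008 -0.0009  0.0054] spin -0.0001
```

```bash
python3 -m creep '[[0,0,0,0.002,0],[0,0,0,0.004,0],[0,0,0,0.004,0]]';python3 -m creep '[[0,0,0,0.001,0],[0,0,0,0.002,0],[0,0,0,0.002,0]]';python3 to.py .4705 .274 .0335 -12.9
```

```text
clock: 23.4
position: [0.4707, 0.2741, 0.0337]
ee_rot: [-0.0, 0.782, 0.623, -0.0]
contact_force: [-1.1, 0.5, -0.7]
width: 0.029
gripper_force: 30.0
clock: 23.7
position: [0.4709, 0.2742, 0.0334]
ee_rot: [0.0, 0.782, 0.623, 0.0]
contact_force: [-1.0, 0.5, 4.6]
width: 0.0289
gripper_force: 30.6
t 23.7 pos [0.4709 0.2742 0.0334] yaw -12.93 tilt 0.02 q [0.4  0.43 1.86 0.   0.85 0.63] F [-1.   0.5  4.6] w 0.0289 
row [-0.0005 -0.0007 -0.0002] spin -0.0001
```

```bash
python3 -m creep '[[0.5,0,0,0,0],[0.6,0,0,0,0],[0.8,0,0,0,0],[0.8,0,0,0,0],[0.8,0,0,0,0]]'; python3 -m creep '[[0.8,0,0,-0.04,0],[0.8,0,0,-0.1,0],[0.8,0,0,-0.18,0],[1,0,0,-0.26,0],[1,0,0,-0.34,0],[1,0,0,-0.38,0],[1,0,0,-0.38,0],[1,0,0,-0.38,0]]';python3 to.py .5406 -.2706 .22 76.94
python3 - <<'E'
from h import *
save(eyes.get_image("side"),"side5.png")
E
```

```text
clock: 24.2
position: [0.4709, 0.2741, 0.0327]
ee_rot: [-0.0, 0.782, 0.623, 0.0]
contact_force: [-0.1, 0.3, -0.2]
width: 0.0683
gripper_force: 0.0
clock: 25.0
position: [0.4705, 0.274, 0.2225]
ee_rot: [-0.0, 0.782, 0.623, -0.0]
contact_force: [0.9, -0.4, -0.4]
width: 0.0856
gripper_force: 0.0
t 25.0 pos [0.4705 0.274  0.2225] yaw -12.94 tilt 0.01 q [0.4  0.24 1.61 0.   1.29 0.63] F [ 0.9 -0.4 -0.4] w 0.0856 
row [-1.0302  0.3804  0.005 ] spin -0.2497
```

View pics/side5.png

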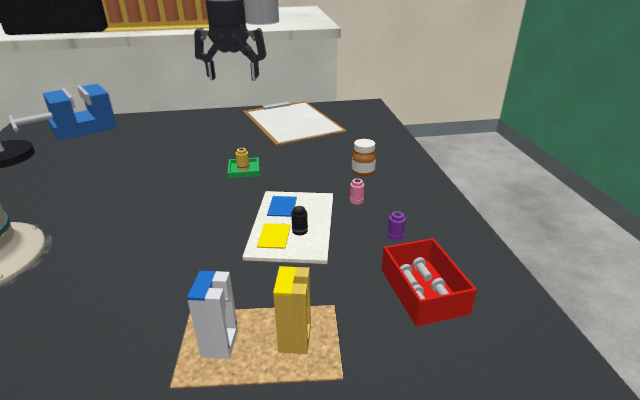

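The brass stands upright in the middle of the tray at (242,158). Next is the gold half.

```bash
python3 -m creep '[[1,-0.7,0.26,0,-0.23],[1,-0.7,0.26,0,-0.23],[1,-0.7,0.26,0,-0.23],[1,-0.7,0.26,0,-0.23],[1,-0.7,0.26,0,-0.23],[1,-0.7,0.26,0,-0.23],[1,-0.7,0.26,0,-0.23],[1,-0.7,0.26,0,-0.23],[1,-0.7,0.26,0,-0.23],[1,-0.7,0.26,0,-0.23]]'; python3 -m creep '[[1,0,0,0,0],[1,0,0,0,0],[1,0,0,0,0]]'; python3 to.py .5406 -.2706 .22 76.94
```

```text
clock: 26.05
position: [0.5185, -0.0988, 0.2203]
ee_rot: [-0.002, 0.209, 0.978, -0.0]
contact_force: [0.2, 0.4, 0.1]
width: 0.0854
gripper_force: 0.0
clock: 26.35
position: [0.5188, -0.0955, 0.222]
ee_rot: [-0.001, 0.211, 0.977, 0.0]
contact_force: [-0.1, -0.1, 0.6]
width: 0.0853
gripper_force: 0.0
t 26.35 pos [ 0.5188 -0.0955  0.222 ] yaw 65.63 tilt 0.09 q [-0.31  0.22  1.64  0.    1.28 -1.46] F [-0.1 -0.1  0.6] w 0.0853 
row [-0.1843 -0.301   0.0037] spin -0.0314
```

```bash
python3 -m creep '[[1,-0.184,-0.301,0.004,-0.0314],[1,-0.184,-0.301,0.004,-0.0314],[1,-0.184,-0.301,0.004,-0.0314],[1,-0.184,-0.301,0.004,-0.0314],[1,-0.184,-0.301,0.004,-0.0314],[1,-0.184,-0.301,0.004,-0.0314],[1,-0.184,-0.301,0.004,-0.0314],[1,-0.184,-0.301,0.004,-0.0314]]'; python3 to.py .5406 -.2706 .088 76.94
```

```text
clock: 27.15
position: [0.5411, -0.2695, 0.2209]
ee_rot: [-0.0, 0.112, 0.994, 0.0]
contact_force: [0.7, -0.4, 0.2]
width: 0.0855
gripper_force: 0.0
t 27.15 pos [ 0.5411 -0.2695  0.2209] yaw 77.09 tilt 0.03 q [-0.58  0.33  1.48  0.    1.33 -1.92] F [ 0.7 -0.4  0.2] w 0.0855 
row [ 0.0004 -0.0024  0.2658] spin 0.0004
```

```bash
python3 -m creep '[[1,0,-0.002,0.06,0],[1,0,-0.002,0.12,0],[1,0,-0.002,0.18,0],[1,0,-0.002,0.22,0],[1,0,-0.002,0.25,0],[1,0,-0.002,0.265,0],[1,0,-0.002,0.265,0],[1,0,-0.002,0.265,0]]'; python3 to.py .5406 -.2706 .088 76.94
python3 -m creep '[[0.3,0,0,0,0],[0.3,0,0,0,0],[0,0,0,0,0],[0,0,0,0,0],[0,0,0,0,0],[0,0,0,0,0],[0,0,0,0,0]]' 60; python3 to.py .5406 -.2706 .088 76.94
```

```text
clock: 27.95
position: [0.5415, -0.2719, 0.0891]
ee_rot: [0.001, 0.113, 0.994, -0.0]
contact_force: [-0.6, -0.3, -0.6]
width: 0.0854
gripper_force: 0.0
t 27.95 pos [ 0.5415 -0.2719  0.0891] yaw 77.05 tilt 0.08 q [-0.58  0.44  1.66  0.    1.04 -1.93] F [-0.6 -0.3 -0.6] w 0.0854 
row [0.0023 0.0022 0.0022] spin 0.0003
clock: 28.65
position: [0.5415, -0.2718, 0.0893]
ee_rot: [0.001, 0.113, 0.994, 0.0]
contact_force: [1.3, 2.8, 5.8]
width: 0.0496
gripper_force: 61.9
t 28.65 pos [ 0.5415 -0.2718  0.0893] yaw 77.0 tilt 0.09 q [-0.58  0.44  1.66  0.    1.04 -1.93] F [1.3 2.8 5.8] w 0.0496 
row [0.0022 0.002  0.0025] spin 0.0002
```

```bash
python3 -m creep '[[0,0,0,-0.02,0],[0,0,0,-0.06,0],[0,0,0,-0.11,0],[0,0,0,-0.16,0],[0,0,0,-0.21,0],[0,0,0,-0.24,0],[0,0,0,-0.26,0],[0,0,0,-0.26,0]]'; python3 to.py .5277 -.0285 .215 77.1
```

```text
clock: 29.45
position: [0.5412, -0.2726, 0.2193]
ee_rot: [0.001, 0.113, 0.994, -0.001]
contact_force: [0.8, -0.0, -3.9]
width: 0.0495
gripper_force: 62.8
t 29.45 pos [ 0.5412 -0.2726  0.2193] yaw 77.0 tilt 0.11 q [-0.58  0.34  1.48 -0.    1.32 -1.93] F [ 0.8 -0.  -3.9] w 0.0495 
row [0.136  0.4696 0.0079] spin -0.0003
```

```bash
python3 -m creep '[[0,0.014,0.046,0,0],[0,0.036,0.12,0,0],[0,0.06,0.2,0,0],[0,0.084,0.28,0,0],[0,0.108,0.36,0,0],[0,0.124,0.42,0,0],[0,0.136,0.47,0,0],[0,0.136,0.47,0,0],[0,0.136,0.47,0,0],[0,0.136,0.47,0,0]]'; python3 to.py .5277 -.0285 .1043 77.1
```

```text
clock: 30.45
position: [0.5272, -0.0285, 0.2175]
ee_rot: [-0.001, 0.113, 0.994, -0.0]
contact_force: [-0.1, 0.0, -4.6]
width: 0.0494
gripper_force: 63.6
t 30.45 pos [ 0.5272 -0.0285  0.2175] yaw 76.99 tilt 0.08 q [-0.19  0.22  1.65 -0.    1.27 -1.53] F [-0.1  0.  -4.6] w 0.0494 
row [-0.0012  0.0005  0.2265] spin -0.0003
```

```bash
python3 -m creep '[[0,0,0,0.05,0],[0,0,0,0.1,0],[0,0,0,0.15,0],[0,0,0,0.19,0],[0,0,0,0.21,0],[0,0,0,0.222,0],[0,0,0,0.226,0],[0,0,0,0.226,0]]'; python3 -m creep '[[0,0,0,0.003,0],[0,0,0,0.005,0],[0,0,0,0.005,0]]'; python3 to.py .5277 -.0285 .0993 77.1
```

```text
clock: 31.25
position: [0.5281, -0.0282, 0.1058]
ee_rot: [0.001, 0.113, 0.994, -0.0]
contact_force: [0.4, 0.7, -3.4]
width: 0.0495
gripper_force: 63.5
clock: 31.55
position: [0.5276, -0.0278, 0.1031]
ee_rot: [0.0, 0.113, 0.994, 0.0]
contact_force: [0.2, 0.2, -4.4]
width: 0.0494
gripper_force: 63.5
t 31.55 pos [ 0.5276 -0.0278  0.1031] yaw 77.02 tilt 0.04 q [-0.18  0.33  1.82  0.    1.   -1.53] F [ 0.2  0.2 -4.4] w 0.0494 
row [-0.0004 -0.0014  0.0077] spin -0.0002
```

```bash
python3 -m creep '[[0,0,-0.001,0.003,0],[0,0,-0.001,0.005,0],[0,0,-0.001,0.005,0]]'; python3 -m creep '[[0,0,0,0.001,0],[0,0,0,0.002,0],[0,0,0,0.002,0]]'; python3 to.py .5277 -.0285 .0993 77.1
```

```text
clock: 31.85
position: [0.5272, -0.0283, 0.1001]
ee_rot: [-0.0, 0.113, 0.994, 0.0]
contact_force: [-0.8, -0.6, -3.6]
width: 0.0492
gripper_force: 63.5
clock: 32.15
position: [0.5274, -0.0283, 0.0994]
ee_rot: [0.0, 0.113, 0.994, 0.0]
contact_force: [-0.1, 0.4, -3.2]
width: 0.0497
gripper_force: 63.6
t 32.15 pos [ 0.5274 -0.0283  0.0994] yaw 77.01 tilt 0.01 q [-0.19  0.33  1.82  0.    0.99 -1.53] F [-0.1  0.4 -3.2] w 0.0497 
row [-0.0006 -0.0002  0.0002] spin -0.0002
```

```bash
python3 -m creep '[[0,0,0,0.001,0],[0,0,0,0.002,0],[0,0,0,0.002,0]]'; python3 to.py .5277 -.0285 .0993 77.1
```

```text
clock: 32.45
position: [0.5275, -0.0283, 0.0993]
ee_rot: [0.0, 0.113, 0.994, 0.0]
contact_force: [-2.2, 1.1, 5.0]
width: 0.0495
gripper_force: 64.4
t 32.45 pos [ 0.5275 -0.0283  0.0993] yaw 77.01 tilt 0.05 q [-0.19  0.33  1.82  0.    0.99 -1.53] F [-2.2  1.1  5. ] w 0.0495 
row [-0.0004 -0.0003 -0.0001] spin -0.0002
```

Touched down. I'll release it and go to the silver half.

```bash
python3 -m creep '[[0.7,0,0,0,0],[0.8,0,0,0,0],[1,0,0,0,0],[1,0,0,0,0],[1,0,0,0,0],[1,0,0,0,0]]'; python3 -m creep '[[1,0,0,-0.04,0],[1,0,0,-0.1,0],[1,0,0,-0.17,0],[1,0,0,-0.24,0],[1,0,0,-0.24,0],[1,0,0,-0.24,0]]';python3 to.py .4361 -.2612 .22 76.94
```

```text
clock: 33.05
position: [0.5274, -0.0283, 0.0982]
ee_rot: [-0.0, 0.113, 0.994, 0.0]
contact_force: [0.2, 0.8, 0.2]
width: 0.0853
gripper_force: 0.0
clock: 33.65
position: [0.5276, -0.0284, 0.219]
ee_rot: [0.001, 0.113, 0.994, -0.0]
contact_force: [-0.2, -0.6, -0.5]
width: 0.0852
gripper_force: 0.0
t 33.65 pos [ 0.5276 -0.0284  0.219 ] yaw 77.01 tilt 0.11 q [-0.19  0.22  1.65  0.    1.27 -1.53] F [-0.2 -0.6 -0.5] w 0.0852 
row [ 0.0737 -0.4949 -0.0021] spin 0.0002
```

```bash
python3 -m creep '[[1,0.074,-0.495,0,0],[1,0.074,-0.495,0,0],[1,0.074,-0.495,0,0],[1,0.074,-0.495,0,0],[1,0.074,-0.495,0,0],[1,0.074,-0.495,0,0],[1,0.074,-0.495,0,0],[1,0.074,-0.495,0,0],[1,0.074,-0.495,0,0]]'; python3 to.py .4361 -.2612 .0895 76.94
```

```text
clock: 34.55
position: [0.4359, -0.2597, 0.2177]
ee_rot: [-0.0, 0.112, 0.994, 0.001]
contact_force: [-0.7, 0.0, -0.3]
width: 0.0852
gripper_force: 0.0
t 34.55 pos [ 0.4359 -0.2597  0.2177] yaw 77.12 tilt 0.09 q [-0.67  0.19  1.69  0.    1.26 -2.02] F [-0.7  0.  -0.3] w 0.0852 
row [-0.0014 -0.0032  0.2564] spin 0.0005
```

```bash
python3 -m creep '[[1,0,-0.002,0.06,0],[1,0,-0.002,0.12,0],[1,0,-0.002,0.18,0],[1,0,-0.002,0.22,0],[1,0,-0.002,0.245,0],[1,0,-0.002,0.257,0],[1,0,-0.002,0.257,0],[1,0,-0.002,0.257,0]]'; python3 to.py .4361 -.2612 .0895 76.94
python3 -m creep '[[0.3,0,0,0,0],[0.3,0,0,0,0],[0,0,0,0,0],[0,0,0,0,0],[0,0,0,0,0],[0,0,0,0,0],[0,0,0,0,0]]' 60; python3 to.py .4361 -.2612 .0895 76.94
```

```text
clock: 35.35
position: [0.4362, -0.2619, 0.0904]
ee_rot: [0.001, 0.113, 0.994, -0.0]
contact_force: [0.4, 0.5, 0.9]
width: 0.0852
gripper_force: 0.0
t 35.35 pos [ 0.4362 -0.2619  0.0904] yaw 77.07 tilt 0.07 q [-0.68  0.32  1.88  0.    0.95 -2.02] F [0.4 0.5 0.9] w 0.0852 
row [0.0004 0.0013 0.0017] spin 0.0004
clock: 36.05
position: [0.4358, -0.2622, 0.0906]
ee_rot: [0.001, 0.113, 0.994, -0.0]
contact_force: [-0.2, 1.1, 5.9]
width: 0.0492
gripper_force: 62.8
t 36.05 pos [ 0.4358 -0.2622  0.0906] yaw 76.99 tilt 0.08 q [-0.68  0.32  1.88  0.    0.95 -2.02] F [-0.2  1.1  5.9] w 0.0492 
row [-0.      0.0021  0.0022] spin 0.0001
```

```bash
python3 -m creep '[[0,0,0,-0.02,0],[0,0,0,-0.06,0],[0,0,0,-0.11,0],[0,0,0,-0.16,0],[0,0,0,-0.21,0],[0,0,0,-0.25,0],[0,0,0,-0.29,0],[0,0,0,-0.3,0],[0,0,0,-0.3,0]]'; python3 to.py .55 .074 .24 77.1
```

```text
clock: 36.95
position: [0.4353, -0.2622, 0.2398]
ee_rot: [0.0, 0.113, 0.994, -0.0]
contact_force: [-0.8, -1.1, -5.8]
width: 0.0496
gripper_force: 64.0
t 36.95 pos [ 0.4353 -0.2622  0.2398] yaw 77.0 tilt 0.02 q [-0.68  0.18  1.65 -0.    1.31 -2.02] F [-0.8 -1.1 -5.8] w 0.0496 
row [-7.240e-02  7.067e-01 -5.000e-04] spin -0.0003
```

```bash
python3 -m creep '[[0,-0.004,0.04,0,0],[0,-0.012,0.12,0,0],[0,-0.02,0.21,0,0],[0,-0.03,0.3,0,0],[0,-0.04,0.39,0,0],[0,-0.05,0.48,0,0],[0,-0.058,0.57,0,0],[0,-0.065,0.64,0,0],[0,-0.07,0.68,0,0],[0,-0.072,0.707,0,0]]'; python3 -m creep '[[0,0,0,0,0],[0,0,0,0,0],[0,0,0,0,0]]'; python3 to.py .55 .074 .1056 77.1
```

```text
clock: 37.95
position: [0.5494, 0.076, 0.2377]
ee_rot: [-0.002, 0.112, 0.994, -0.0]
contact_force: [-0.7, -0.3, -5.2]
width: 0.0494
gripper_force: 64.6
clock: 38.25
position: [0.5494, 0.0729, 0.2394]
ee_rot: [-0.001, 0.114, 0.994, -0.0]
contact_force: [-0.2, 0.1, -5.1]
width: 0.0494
gripper_force: 64.6
t 38.25 pos [0.5494 0.0729 0.2394] yaw 76.94 tilt 0.09 q [ 0.01  0.25  1.56 -0.    1.34 -1.34] F [-0.2  0.1 -5.1] w 0.0494 
row [-0.001   0.0026  0.2675] spin -0.0004
```

```bash
python3 -m creep '[[0,0,0.002,0.05,0],[0,0,0.002,0.1,0],[0,0,0.002,0.15,0],[0,0,0.002,0.2,0],[0,0,0.002,0.24,0],[0,0,0.002,0.258,0],[0,0,0.002,0.266,0],[0,0,0.002,0.266,0]]'; python3 -m creep '[[0,0,0,0.003,0],[0,0,0,0.005,0],[0,0,0,0.005,0]]'; python3 to.py .55 .074 .1006 77.1
```

```text
clock: 39.05
position: [0.5505, 0.0746, 0.1071]
ee_rot: [0.0, 0.114, 0.994, 0.0]
contact_force: [0.4, -0.3, -4.1]
width: 0.0495
gripper_force: 64.4
clock: 39.35
position: [0.5505, 0.0752, 0.1049]
ee_rot: [0.001, 0.113, 0.994, 0.0]
contact_force: [-0.4, 0.0, -5.7]
width: 0.0493
gripper_force: 64.4
t 39.35 pos [0.5505 0.0752 0.1049] yaw 77.02 tilt 0.07 q [ 0.01  0.36  1.76  0.    1.02 -1.33] F [-0.4  0.  -5.7] w 0.0493 
row [ 0.0005 -0.0027  0.0086] spin -0.0002
```

```bash
python3 -m creep '[[0,0,-0.002,0.003,0],[0,0,-0.002,0.006,0],[0,0,-0.002,0.006,0]]'; python3 -m creep '[[0,0,0,0.001,0],[0,0,0,0.002,0],[0,0,0,0.002,0]]'; python3 to.py .55 .074 .1006 77.1
```

```text
clock: 39.65
position: [0.5498, 0.0742, 0.1011]
ee_rot: [-0.0, 0.113, 0.994, 0.0]
contact_force: [-0.9, 0.1, -5.0]
width: 0.0493
gripper_force: 64.4
clock: 39.95
position: [0.5501, 0.0742, 0.1007]
ee_rot: [0.0, 0.113, 0.994, 0.0]
contact_force: [-0.1, 0.3, -1.5]
width: 0.0492
gripper_force: 65.1
t 39.95 pos [0.5501 0.0742 0.1007] yaw 77.01 tilt 0.02 q [ 0.01  0.37  1.76  0.    1.01 -1.34] F [-0.1  0.3 -1.5] w 0.0492 
row [ 0.     -0.0005  0.0002] spin -0.0003
```

```bash
python3 -m creep '[[0,0,0,0.001,0],[0,0,0,0.001,0]]'; python3 -m creep '[[0.7,0,0,0,0],[0.8,0,0,0,0],[1,0,0,0,0],[1,0,0,0,0],[1,0,0,0,0],[1,0,0,0,0]]'; python3 -m creep '[[1,0,0,-0.04,0],[1,0,0,-0.1,0],[1,0,0,-0.17,0],[1,0,0,-0.24,0],[1,0,0,-0.32,0],[1,0,0,-0.32,0]]'; python3 -m creep '[[1,0.4,0,0,0],[1,0.4,0,0,0],[1,0.4,0,0,0],[1,0.4,0,0,0],[1,0.4,0,0,0],[1,0.4,0,0,0]]'
python3 - <<'E'
from h import *
c=eyes.get_image("top")
big=cv2.resize(c["frame"][170:300,140:380],None,fx=3.3,fy=3.3,interpolation=cv2.INTER_CUBIC)
cv2.imwrite("pics/end.png",big[:,:,::-1]);save(eyes.get_image("side"),"side6.png")
E
```

```text
clock: 40.15
position: [0.5501, 0.0743, 0.1006]
ee_rot: [0.0, 0.113, 0.994, 0.0]
contact_force: [-2.8, -0.0, 3.8]
width: 0.0495
gripper_force: 65.7
clock: 40.75
position: [0.5501, 0.0742, 0.0998]
ee_rot: [0.0, 0.113, 0.994, 0.0]
contact_force: [1.0, -0.5, 0.9]
width: 0.0853
gripper_force: 0.0
clock: 41.35
position: [0.5532, 0.0743, 0.2658]
ee_rot: [0.006, 0.113, 0.994, 0.001]
contact_force: [-0.0, 0.8, 0.0]
width: 0.0854
gripper_force: 0.0
clock: 41.95
position: [0.3543, 0.1193, 0.2597]
ee_rot: [0.001, 0.113, 0.994, 0.0]
contact_force: [-0.2, 0.2, -0.4]
width: 0.0856
gripper_force: 0.0
```

View pics/end.png

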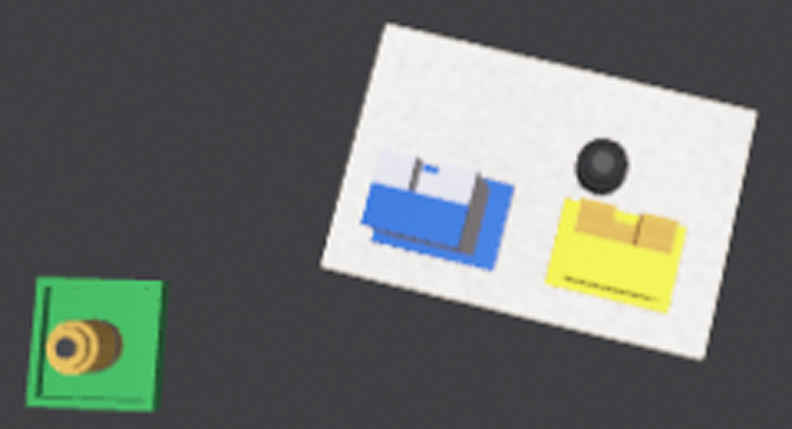

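View pics/side6.png

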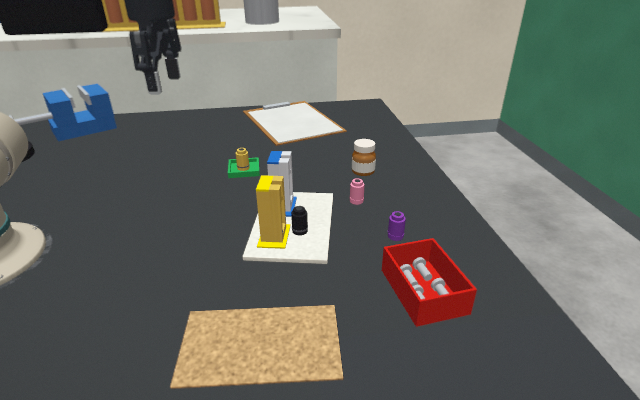

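Both halves are upright and square on their own pads, just as at the start: gold at (272,210) and silver at (281,183) in the side view. Brass stands in the tray at (242,158), and everything else is where it was.

```bash
python3 -c "
from rig import manip
print(abs(manip.get_state()['qd']).max(), manip.sign_off())"
```

```text
the job is handed in; nothing more can be done
0.019098700804302798 None
```

The job is handed in at about 42 s: the brass insert stands in the green tray, both halves are back upright and square on their own pads, and the final pictures show the black insert, red bin and jar where they started; the hand-in returned no verdict.

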